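# Print the price label for the jar on the sweet-shop scale

## Robot

A 6-joint arm with a two-finger parallel gripper is mounted at the origin on the work surface. World frame = base frame: x ahead of the robot, y to its left, z up, the work surface at z = 0. Lengths are in m, angles in rad, forces in N, time in s.
With the tool pointing down it reaches from about 0.35 to 0.8 m from the base axis. Payload 7.3 kg.
Tool frame: the origin (TCP) lies between the finger pads; the fingertips stand 25 mm ahead of it and the grasp point (between the pads) lies 6 mm ahead of it (r.tip_extent is the distance from the TCP to the fingertips, in m); z points along the fingers, y is the line along which they close (so a half turn about z gives the same grasp; the last joint's range is limited). The gripper opens to 85 mm and grips with 20 to 120 N. Pads are 22 mm wide; open, the fingers measure 114 mm over their backs; the gripper's body (76 mm by 85 mm) begins 54 mm behind the grasp point. The pads swing forward as they close: fully open they stand 13 mm farther back than shut.
Start: joints at [1.203, 0.342, 1.524, -0, 1.275, -0.146], TCP at [0.115, 0.512, 0.256] pointing down, gripper open.
Joint ranges: [-2.53, 2.53], [-0.77, 2.02], [0.04, 2.7], [-1, 4.14], [0.28, 2.66], [-3.11, 3.11]. Speed limits (rad/s): [2.57, 2.57, 3.14, 3.14, 3.14, 3.14].

## Interface

Orientations are given as a unit quaternion [x, y, z, w].
In Python, from workcell import r, command_gripper, optics gives the robot as it stands. The module is installed in compiled form; this text tells all that it offers. Calls block until the motion is done:
- r.reach(position, orientation): joint-space move of the TCP to a pose.
- r.move_straight(position, orientation=None, speed=0.15, max_force=None): straight line of the TCP; orientation=None keeps the orientation; speed is the mean speed in m/s. With max_force (N) it stops when the force on the tool has changed by that much, and returns True; else False.
- r.movej(angles): joint-space move.
- command_gripper(opening, force=None): finger opening in m; force is the grip in N (None keeps the last); returns when the fingers have stopped.
- r.hold(seconds).
- r.solve_ik(position, orientation): joint angles nearest the present ones, or None.
- r.read_state(): the state.
- optics.get_image(name): name is "scene" or "top"; returns (picture, depth): 400x640x3 uint8, red, green, blue; 400x640 float32, m along the optical axis (not along the pixel's ray), 0 where there is no reading.
- optics.camera_model(name): a dict with "K" (3x3 intrinsics, pixels), "R" (3x3) and "t" (3): a world point X has camera coordinates R X + t. Camera axes: x right, y down, z forward; pixel columns grow to the right and rows downward; lengths in m; the calibration is good to about 2 mm. A picture is of the moment at which its call begins. camera_model takes no time and is no camera call.
A pose or a line that the arm cannot do raises r.PlanningError and nothing moves.
- r.finish_job(): hands the job in; it is judged then, once.
The state is a dict: "time_s": time; "joint_positions": joint angles; "dq": joint speeds; "tau": joint torques, N m; "eef_pos": TCP position; "eef_rot": TCP orientation; "contact_force": force on the tool from outside, world axes, zero at the start; "torque": the same for the moment, N m; "grip_width": finger opening in m; "grip_force": force on a finger pad.
Only numpy, scipy, OpenCV 4.12 (cv2) and the standard library are available. Lean on these libraries where they do the work, as an engineer would, in place of code of your own. Each camera call takes 0.05 s, during which the arm holds its last target. There are 200 camera calls.

## Task

The jar of sweets standing on the scale's pan needs its price label: with the fingertips, lightly press the product key of the same colour as that jar's sweets, let it spring back, then press the large dark print key and withdraw. Press no other key, and do not touch the pan or touch, move or lift the jars and the scoop.

Things in the scene. Friction and masses are not known exactly. Their poses are not given: they have to be found in the camera images.
- scale: label-printing counter scale, white and grey, 400 deep (x), 360 mm wide (y), fixed. Origin under its centre on the counter; x from keyboard (robot's side) to pan, y left, z up. Level keyboard deck 68 mm high from x = -200 to -88 mm, then a sloped display up to 98 mm. Product keys in 2 rows of 3, 48 mm pitch: x -172 or -124, y 74, 26 or -22 mm; colours swap places. Print key at x -148, y -123 mm.
- pan: stainless weighing pan of the scale, 250 (x) by 340 (y) by 12 mm; origin under its centre, 98 mm above the counter, top at 110 mm. One of the jars stands on it. Must not be touched while weighing.
- base_red: red product key, keycap 30 by 30 mm with a small picture of a wrapped sweet; origin at its centre on the deck surface (68 mm above the counter), axes as the scale's; at rest the top of the keycap is 8 mm above this origin.
- base_yellow: yellow product key, keycap 30 by 30 mm with a small picture of a wrapped sweet; origin at its centre on the deck surface (68 mm above the counter), axes as the scale's; at rest the top of the keycap is 8 mm above this origin.
- base_green: green product key, keycap 30 by 30 mm with a small picture of a wrapped sweet; origin at its centre on the deck surface (68 mm above the counter), axes as the scale's; at rest the top of the keycap is 8 mm above this origin.
- base_blue: blue product key, keycap 30 by 30 mm with a small picture of a wrapped sweet; origin at its centre on the deck surface (68 mm above the counter), axes as the scale's; at rest the top of the keycap is 8 mm above this origin.
- base_white: white product key, keycap 30 by 30 mm with a small picture of a wrapped sweet; origin at its centre on the deck surface (68 mm above the counter), axes as the scale's; at rest the top of the keycap is 8 mm above this origin.
- base_brown: brown product key, keycap 30 by 30 mm with a small picture of a wrapped sweet; origin at its centre on the deck surface (68 mm above the counter), axes as the scale's; at rest the top of the keycap is 8 mm above this origin.
- base_print: print key: large dark (near black) key 62 (x) by 42 (y) mm with a white picture of a label with bars, alone at the right end of the keyboard; origin at its centre on the deck surface; at rest its top is 8 mm above this origin.
- key_red (a joint): travel of the red key, m: 0 at rest, 0.005 fully down (3 mm above the deck). It moves straight down against a spring: 1.2 N to start, about 4.2 N at the bottom, and springs back up by itself; it counts as pressed from 0.003.
- key_yellow (a joint): travel of the yellow key, m: 0 at rest, 0.005 fully down (3 mm above the deck). It moves straight down against a spring: 1.2 N to start, about 4.2 N at the bottom, and springs back up by itself; it counts as pressed from 0.003.
- key_green (a joint): travel of the green key, m: 0 at rest, 0.005 fully down (3 mm above the deck). It moves straight down against a spring: 1.2 N to start, about 4.2 N at the bottom, and springs back up by itself; it counts as pressed from 0.003.
- key_blue (a joint): travel of the blue key, m: 0 at rest, 0.005 fully down (3 mm above the deck). It moves straight down against a spring: 1.2 N to start, about 4.2 N at the bottom, and springs back up by itself; it counts as pressed from 0.003.
- key_white (a joint): travel of the white key, m: 0 at rest, 0.005 fully down (3 mm above the deck). It moves straight down against a spring: 1.2 N to start, about 4.2 N at the bottom, and springs back up by itself; it counts as pressed from 0.003.
- key_brown (a joint): travel of the brown key, m: 0 at rest, 0.005 fully down (3 mm above the deck). It moves straight down against a spring: 1.2 N to start, about 4.2 N at the bottom, and springs back up by itself; it counts as pressed from 0.003.
- key_print (a joint): travel of the print key, m: 0 at rest, 0.005 fully down (3 mm above the deck). It moves straight down against a spring: 1.2 N to start, about 4.2 N at the bottom, and springs back up by itself; it counts as pressed from 0.003.
- jar_red: closed clear jar full of round red sweets, with a red lid; 68 mm diameter, 85 mm high, about 0.25 kg, loose; origin at the centre of its underside, 110 mm above the counter. It stands either on the scale's pan or on the display step.
- jar_yellow: closed clear jar full of round yellow sweets, with a yellow lid; 68 mm diameter, 85 mm high, about 0.25 kg, loose; origin at the centre of its underside, 110 mm above the counter. It stands either on the scale's pan or on the display step.
- jar_green: closed clear jar full of round green sweets, with a green lid; 68 mm diameter, 85 mm high, about 0.25 kg, loose; origin at the centre of its underside, 110 mm above the counter. It stands either on the scale's pan or on the display step.
- step: wooden display step with blue and white tiles, 300 by 120 mm and 110 mm high, left of the scale, fixed; origin under its centre. The jars that are not being weighed stand on it.
- scoop: loose aluminium sweet scoop lying on the counter right of the scale, 200 mm long, 60 mm wide, 36 mm high; origin on its underside where the handle meets the bowl, x towards the bowl's mouth (95 mm), handle to -x (103 mm).
Mind the look-alikes: they are no part of the job. There is more than one size of the jar_yellow; the job needs the smallest.

How it is judged:
By the outcome, as a careful person would: the job done as asked, in the order asked, and still so for the second after the job is handed in, with the robot touching nothing.
It also fails if it takes over 32 s, if anything falls off the work surface, if the arm or the gripper's body presses on something with over 40 N, if the wrist force passes 120 N, or if a joint passes its speed limit or range.

## Working session

There is one attempt and no reset: what is moved stays moved. The work goes in short steps, each a Python script; the robot and the scene stay as the last script left them, time stands still between calls to the robot, and variables do not carry over. Pictures are saved under pics/ and viewed, at most 10 in all, crops included, and the job is handed in when it is done.

```bash
mkdir -p pics
python3 - <<'E'
from workcell import r,optics
import cv2,numpy as np
for n in("scene","top"):
    p,d=optics.get_image(n); np.savez(f"pics/{n}.npz",p=p,d=d,**optics.camera_model(n))
    cv2.imwrite(f"pics/{n}.png",p[:,:,::-1])
s=r.read_state();print(s["time_s"],s["eef_rot"],r.tip_extent,s["grip_width"])
E
```

```text
0.1 [ 1.10663038e-01  9.93857743e-01 -6.71180606e-04 -1.70754700e-04] 0.025 0.0852182952609018
```

View pics/scene.png

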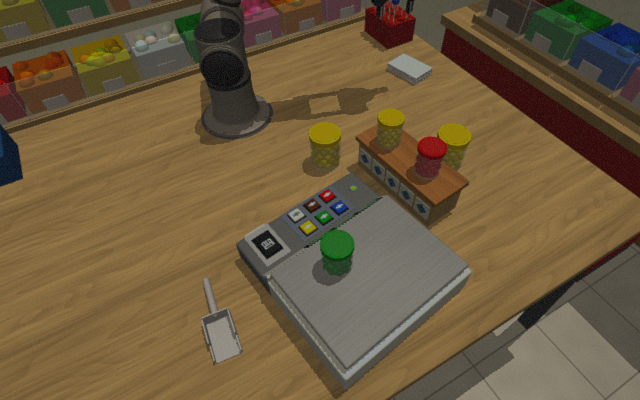

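View pics/top.png

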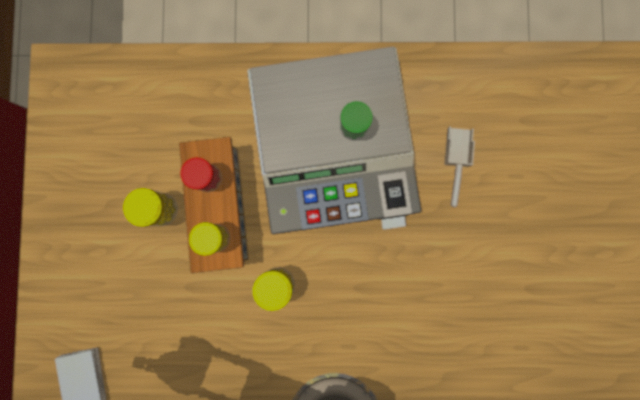

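The scale has the green jar on its pan: top (356,119), scene (337,252). What could be taken for the green key: the green key itself at top (330,193), scene (324,217); the round green lamp at top (283,211); the green display strips at top (285–350,170–180). I choose the square keycap at (330,193). The dark print key is at (395,193).

```bash
cat > h.py <<'E'
import numpy as np
def load(n): return np.load(f"pics/{n}.npz")
def ray_z(c,u,v,z):
    d=c["R"].T@np.linalg.inv(c["K"])@[u,v,1]; o=-c["R"].T@c["t"]
    return o+d*(z-o[2])/d[2]
def proj(c,X):
    q=c["K"]@(c["R"]@X+c["t"]); return q[:2]/q[2]
E
python3 - <<'E'
from h import *
import cv2
t=load("top");s=load("scene")
a=cv2.resize(t["p"][150:235,245:430],None,fx=4,fy=4,interpolation=cv2.INTER_CUBIC)
b=cv2.resize(s["p"][175:280,230:390],None,fx=4,fy=4,interpolation=cv2.INTER_CUBIC)[:,:]
cv2.imwrite("pics/c1.png",a[:,:,::-1]);cv2.imwrite("pics/c2.png",b[:,:,::-1])
for nm,u,v in(("green",330,193),("print",395,193),("red",313,216),("white",354,211)): print(nm,ray_z(t,u,v,.076).round(4))
for nm,u,v in(("green",324,217),("print",267,244),("red",327,195),("white",296,215)): print(nm,ray_z(s,u,v,.076).round(4))
for u,v in((272,291),(206,239),(143,208),(356,119),(394,223)):
    z=t["d"][v,u]; print((t["R"].T@(np.linalg.inv(t["K"])@[u,v,1]*z-t["t"])).round(3))
print(proj(t,np.array([.115,.512,.256])),proj(s,np.array([.115,.512,.256])))
E
```

```text
green [0.5514 0.0119 0.076 ]
print [ 0.5517 -0.1399  0.076 ]
red [0.4975 0.0515 0.076 ]
white [ 0.5094 -0.0441  0.076 ]
green [0.558  0.0103 0.076 ]
print [ 0.5577 -0.1405  0.076 ]
red [0.5024 0.0509 0.076 ]
white [ 0.5181 -0.0448  0.076 ]
[0.329 0.141 0.11 ]
[0.447 0.266 0.195]
[0.513 0.435 0.112]
[ 0.695 -0.041  0.195]
[ 0.482 -0.144  0.034]
[ 59.83413185 419.48247489] [394.01548326  10.73776096]
```

View pics/c1.png

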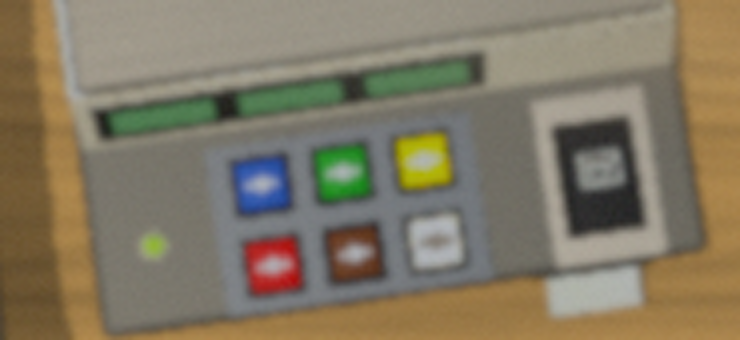

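View pics/c2.png

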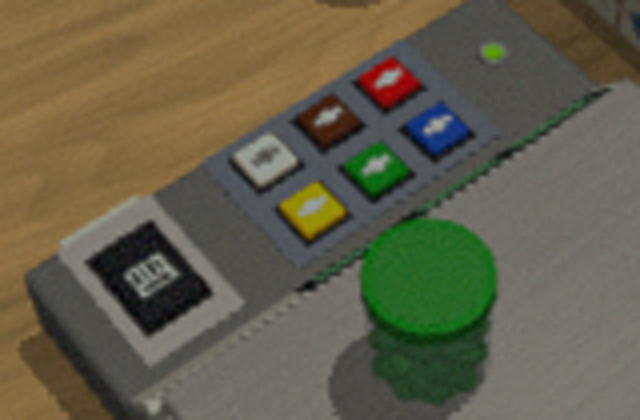

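The crops confirm it: the green key is the middle one of the pan-side row, at c1 (343,172), and the print key is at c1 (600,177). I fit the scale's pose to all seven keys from both views, then move above the green key.

```bash
cat > go1.py <<'E'
from h import *
from scipy.spatial.transform import Rotation as R
from workcell import r,command_gripper
L=dict(blue=(-.124,.074),green=(-.124,.026),yellow=(-.124,-.022),red=(-.172,.074),brown=(-.172,.026),white=(-.172,-.022),print=(-.148,-.123))
T=dict(blue=(261,184),green=(343,172),yellow=(424,160),red=(273,265),brown=(355,254),white=(437,242),print=(600,177))
S=dict(white=(266,160),brown=(329,122),red=(389,82),yellow=(313,211),green=(376,168),blue=(437,129),print=(150,278))
A=[];B=[]
for n,P,o in(("top",T,(245,150)),("scene",S,(230,175))):
    c=load(n);b=np.array([ray_z(c,*((np.array(P[k])+.5)/4-.5+o),.076)[:2] for k in L]);a=np.array(list(L.values()))
    A.append(a);B.append(b)
def fit(a,b):
    H=(a-a.mean(0)).T@(b-b.mean(0)); th=np.arctan2(H[0,1]-H[1,0],H[0,0]+H[1,1])
    M=np.array([[np.cos(th),-np.sin(th)],[np.sin(th),np.cos(th)]]);return th,M,b.mean(0)-M@a.mean(0)
for a,b in zip(A,B):
    th,M,t=fit(a,b);print(th,t,abs(a@M.T+t-b).max())
th,M,t=fit(np.vstack(A),np.vstack(B))
q=(R.from_euler("z",th)*R.from_euler("y",np.pi)).as_quat()
G,P=M@L["green"]+t,M@L["print"]+t
print(th,t,G,P); np.savez("pose.npz",q=q,G=G,P=P)
E
cat > go2.py <<'E'
from go1 import *
z0=r.read_state()["eef_pos"]
command_gripper(0)
r.move_straight([z0[0],z0[1],.32],speed=.2)
r.reach([*G,.25],q)
r.move_straight([*G,.15],speed=.15)
s=r.read_state();print(s["time_s"],s["eef_pos"],s["grip_width"],r.tip_extent,s["contact_force"],s["joint_positions"])
from workcell import optics; import cv2
for n in("scene","top"):
    p,d=optics.get_image(n); cv2.imwrite(f"pics/{n}2.png",p[:,:,::-1])
E
python3 go1.py
```

```text
0.1453091540825095 [0.67854967 0.0034092 ] 0.0007348014782387058
0.15971046899879796 [0.68407801 0.00436521] 0.0010508956295639527
0.1525023392718236 [0.68131778 0.00388657] [0.55480721 0.01074774] [ 0.55372063 -0.14016886]
```

```bash
python3 go2.py; python3 -c "
import cv2
a=cv2.imread('pics/scene2.png')[130:290,210:420];cv2.imwrite('pics/c3.png',cv2.resize(a,None,fx=3,fy=3,interpolation=2))"
```

```text
0.1453091540825095 [0.67854967 0.0034092 ] 0.0007348014782387058
0.15971046899879796 [0.68407801 0.00436521] 0.0010508956295639527
0.1525023392718236 [0.68131778 0.00388657] [0.55480721 0.01074774] [ 0.55372063 -0.14016886]
4.5333 [0.55536665 0.01088489 0.15080356] 0.00013313755048152096 0.025 [0.81985481 0.09196062 0.90145016] [-1.18388203e-01  4.99862443e-01  1.58732532e+00  1.62693409e-05
  1.05292819e+00 -1.84204214e+00]
```

View pics/c3.png

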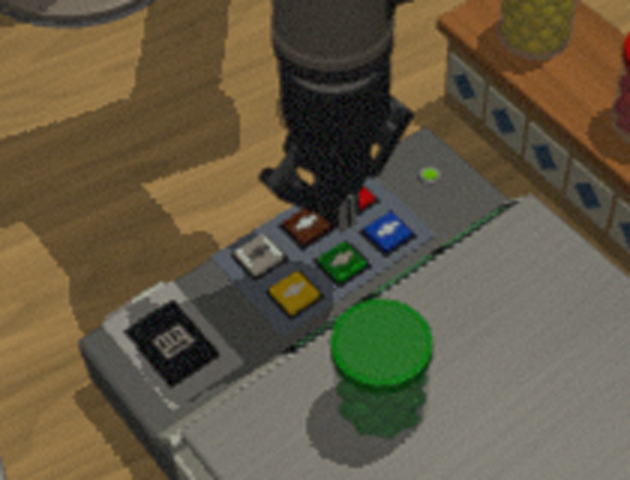

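The fingertips hang above the green key, at c3 (345,215) in this raised view, with clear space to the jar. Next I press with contact sensing.

```bash
cat > press.py <<'E'
import sys,numpy as np
from workcell import r
d=np.load("pose.npz");X=d[sys.argv[1]]
def st(m):
    s=r.read_state();print(m,round(s["time_s"],2),s["eef_pos"].round(4),s["contact_force"].round(2));return s
r.move_straight([*X,.108],d["q"],speed=.1); r.hold(.2); f0=st("above")["contact_force"][2]
hit=r.move_straight([*X,.0965],speed=.01,max_force=3.9); s=st(f"down hit={hit}")
r.hold(.2); s=st("held"); print("dF",s["contact_force"][2]-f0)
r.move_straight([*X,.15],speed=.1); st("up")
E
python3 press.py G
```

```text
above 5.4 [0.5553 0.0107 0.1088] [-1.44  0.48  0.11]
down hit=True 6.64 [0.5548 0.0107 0.0966] [ 0.6  -0.48  3.46]
held 6.84 [0.5547 0.0108 0.0965] [ 0.47 -0.07  3.75]
dF 3.637600526809435
up 7.53 [0.5542 0.0108 0.1494] [ 0.66 -0.63  0.68]
```

Both the force (3.6 N) and the height show about 4 mm of travel, so green counts as pressed, and it has been released. Now the print key.

```bash
python3 - <<'E'
from workcell import r
import numpy as np
d=np.load("pose.npz"); r.move_straight([*d["P"],.15],d["q"],speed=.15)
E
python3 press.py P
python3 - <<'E'
from workcell import r,optics
import numpy as np,cv2
d=np.load("pose.npz"); r.move_straight([*d["P"],.26],speed=.15)
p,_=optics.get_image("scene");cv2.imwrite("pics/end.png",p[:,:,::-1]);print(r.read_state()["time_s"])
E
```

```text
above 9.46 [ 0.5542 -0.1403  0.1088] [ 0.29 -0.63 -0.14]
down hit=False 10.76 [ 0.5537 -0.1402  0.0966] [-1.41  0.31  4.47]
held 10.96 [ 0.5537 -0.1402  0.0965] [-1.28  0.34  4.03]
dF 4.173777719766634
up 11.64 [ 0.5534 -0.14    0.1494] [-0.06  0.04 -0.24]
12.575
```

View pics/end.png

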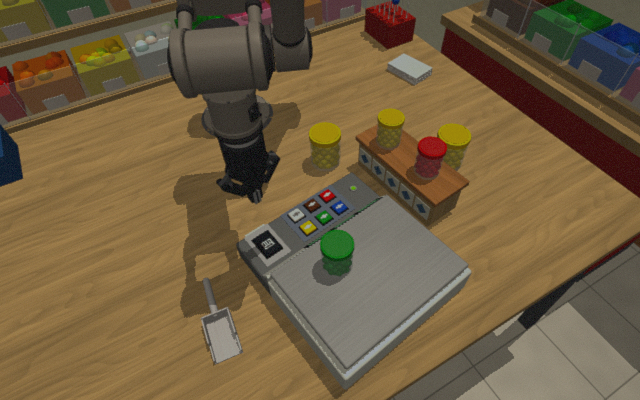

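The final picture shows the gripper clear of the scale, at (250,185). The jars and scoop are where they were: green jar (337,252), scoop (220,330).

```bash
python3 -c "
from workcell import r
print(r.finish_job())"
```

```text
the job is handed in; nothing more can be done
None
```

I pressed the green product key lightly (3.6 N) for the green jar on the pan, let it spring back, then pressed the print key (4.2 N). The gripper was withdrawn clear of the scale, and I handed the job in at about 12.6 s.

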